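Vent the bun steamer: lever up its sprung lid with the scraper and hold it at the index

TASK

The buns in the steam box must be vented: pick up the flat scraper by its handle, slide its blade under the lid's front lip and lever the sprung lid up until its side edge lines up with the brass index arm on the quadrant. Finish while holding it there, still, with the lid resting on the gripped scraper and the whole scraper above the tub's rim, propped on nothing. Keep gripper and arm off the hot lid, leave the index arm as set, and do not disturb the other things.

Things in the scene. Friction and masses are not known exactly. Their poses are not given: they have to be found in the camera images.
- steam_box: Stainless steam box fixed on the bench, 190 mm deep (x), 260 wide (y), rim 95 mm high, hinged lid on top, six buns inside. Origin: centre of its underside. x from its front (which faces the robot) to its back, y to its left seen from the robot, z up. Side handles to y = +-162 mm. Front wall at x = -95 mm. The hinge axis of the lid and of the index arm runs along its y at x = 103, z = 95 mm.
- lid: Flat stainless lid panel, 228 mm from hinge axis to front edge, 272 mm wide, 4 mm thick. Origin mid width on its underside, midway (114 mm) between hinge axis and front edge; x towards the hinge, z out of its top. Closed, its front lip overhangs the tub's front wall by 30 mm, open below. Rolled bead on the lip's top; 12 mm skirts hang along the sides only; no handle.
- lid_angle (a joint): Lid angle, rad: 0 closed, grows as the front lip rises, stop at 1.2. Spring-closed hinge: 0.3 N m when closed plus 0.6 N m per rad, plus the 0.42 kg lid: about 4 to 5 N at the lip holds it. Let go, it falls shut.
- lid_lip (a point): Middle of the lid's front edge, on its underside; axes as lid.
- index_arm (a point): Pointed end of the brass index arm, 197 mm from the hinge axis, which it shares with the lid; on the box's right, y = -157 mm. x axis runs down the arm to the hinge; its dip below level is the set angle, 0.25 to 0.50 rad (lid_angle of the same value: lid edge in line with arm). Held by friction on a steel quadrant plate, ticks every 5 degrees, up to 85 mm above the rim.
- scraper: Loose flat scraper, 0.16 kg, 220 mm long, lying on its handle. Origin: underside of the handle at the grip place, near the balance point; x towards the blade, z up. Handle black, 20 mm wide, 24 high, x = -90 to 28 mm; ferrule 26 mm wide to 41; steel blade 66 mm wide, 2.6 thick, x = 38 to 130, its mid plane 12 mm above the origin.
- scraper_tip (a point): Middle of the blade's front edge, 130 mm ahead of the scraper's origin and 12 mm above it; axes as the scraper.
- brush: Bystander: flat pastry brush with wooden handle, 190 mm long, 44 mm wide, 14 mm high; may lie on either side, the scraper on the other. Origin: underside, 10 mm behind the ferrule's handle end.
- dish: Bystander: small white dish, 72 mm across, 26 mm high. Origin: centre of underside.
- timer: Bystander: flat kitchen timer 55 x 62 x 22 mm. Origin: centre of underside.
- jar: Bystander: amber glass jar with metal cap, 60 mm across, 85 mm high. Origin: centre of underside.
- rolling_pin: Bystander: short wooden rolling pin, 230 mm long, 30 mm thick. Origin: middle of its underside.
Mind the look-alikes: they are no part of the job. What is meant by the scraper is not pink, and is the smaller of those in its own colour.

How it is judged:
On the way, in this order (a step that is already met when the one before it is completed fails the run):
1. the scraper is picked up in the fingers, clear of the bench (height (world z) of scraper above 0.03 m and contact force between the fingers and scraper above 2 N), for 0.2 s.
2. the lid is levered off its rim by the scraper's blade (value of joint lid_angle above 0.05 rad and contact force between scraper and lid above 1 N), for 0.2 s.
At the end, for the whole second after the job is handed in: Through the last second the lid is still, within 0.05 rad (3 degrees) of the index arm, bearing on the scraper (over 1 N) gripped in the fingers; the scraper's origin and tip are both higher than 100 mm (above the tub's rim); the index arm's end is within 10 mm of its start (angle between the x axis of lid and the x axis of index_arm, either way round below 0.05 rad and value of joint lid_angle above 0.18 rad and velocity of joint lid_angle between -0.05 and 0.05 rad/s and contact force between scraper and lid above 1 N and contact force between the fingers and scraper above 2 N and distance of index_arm from where it was at the start of the episode below 0.01 m and height (world z) of each of scraper, scraper_tip above 0.1 m); the arm keeps its last pose, push and grip.
It fails at once if the gripper or arm touches the lid (contact force between any of the fingers, the arm and lid above 1 N).
It fails at once if the index arm is shifted by more than 10 mm (distance of index_arm from where it was at the start of the episode above 0.01 m).
It fails at once if a bystander is shifted by more than 30 mm (distance of any of brush, dish, timer, jar, rolling_pin from where it was at the start of the episode above 0.03 m).
It also fails if it takes over 48 s, if anything falls off the work surface, if the arm or the gripper's body presses on something with over 40 N, if the wrist force passes 120 N, or if a joint passes its speed limit or range.

ROBOT

A 6-joint arm with a two-finger parallel gripper is mounted at the origin on the work surface. World frame = base frame: x ahead of the robot, y to its left, z up, the work surface at z = 0. Lengths are in m, angles in rad, forces in N, time in s.
With the tool pointing down it reaches from about 0.35 to 0.875 m from the base axis. Payload 4.2 kg.
Tool frame: the origin (TCP) lies on the centre line of the jaws, within the pads' length; the fingertips stand 22 mm ahead of it and the grasp point (between the pads) lies 3 mm ahead of it (r.tip_reach is the distance from the TCP to the fingertips, in m); z points along the fingers, y is the direction in which the jaws open and shut (so a half turn about z gives the same grasp; the last joint's range is limited). The gripper opens to 85 mm and grips with 20 to 120 N. Pads are 22 mm wide; open, the fingers measure 114 mm over their backs; the gripper's body (76 mm by 85 mm) begins 54 mm behind the grasp point. The pads swing forward as they close: fully open they stand 13 mm farther back than shut.
Start: joints at [1.407, 0.385, 0.008, 0, -1.194, -0.259], TCP at [0.256, 0.57, 0.222] pointing down, gripper open.
Joint ranges: [-3.14, 3.14], [-1.21, 2.06], [-1.07, 1.41], [-3.16, 2.05], [-2.99, -0.16], [-3.1, 3.1]. Speed limits (rad/s): [2.79, 2.79, 3.14, 3.14, 3.14, 3.14].

INTERFACE

Orientations are given as a rotation vector (axis times angle).
In Python, from station import monitor, vision, job, r gives the robot as it stands.
- The arm moves only by the tool arm_command, never from a script. Its argument "targets" is a list of rows, each a list of 5 numbers: the shift along the tool's x, y, z in units of 500 mm (1.0 is 500 mm), then the turn about the tool's z in units of 45 degrees (1.0 is 45 degrees), then the opening, from 0 (shut) to 1 (fully open). A call has 1 to 20 rows; each row is the pose to reach, as a shift and turn from the pose measured when the call began, along the tool's axes at that moment; what a row does not reach only later rows make up. A row lasts 1/8 s, in which the tool goes at most 62.5 mm and 10.7 degrees, less where a joint would pass 70% of its speed; a pose out of reach is approached as far as the arm can. A call with a number of a shift or a turn outside -1 to 1 is refused whole. A call with a gripper value outside its range is refused whole. The fingers move at their own pace and stop on an object; "squeeze" is the grip in N (left out, the last holds). Time passes only in rows, so rows that repeat a pose let the fingers close. It gives the time, the measured TCP pose, the force and the opening at its end, in the units of the state.
- monitor.read_state(): the state, without advancing time (a new reading comes with each control period).
- vision.capture(name): name is "scene" or "top"; returns (picture, depth): 480x640x3 uint8, red, green, blue; 480x640 float32, m along the optical axis (not along the pixel's ray), 0 where there is no reading.
- vision.camera_params(name): a dict with "mtx" (3x3 intrinsics, pixels), "dist" ([k1, k2, p1, p2, k3] as OpenCV has them; the pictures are not rectified), "R" (3x3) and "t" (3): a world point X has camera coordinates R X + t. Camera axes: x right, y down, z forward; pixel columns grow to the right and rows downward; lengths in m; the calibration is good to about 2 mm. A picture is of the moment at which its call begins. camera_params takes no time and is no camera call.
- job.sign_off(): hands the job in, once; it reports no verdict.
The state is a dict: "clock": time; "joint_pos": joint angles; "dq": joint speeds; "joint_torque": joint torques, N m; "tcp_pos": TCP position; "ee_rot": TCP orientation; "force": force on the tool from outside, world axes, zero at the start; "wrist_torque": the same for the moment, N m; "grip_width": opening from 0.0 (shut) to 1.0 (fully open).
Only numpy, scipy, OpenCV 4.12 (cv2) and the standard library are available. Lean on these libraries where they do the work, as an engineer would, in place of code of your own. Each camera call takes 0.05 s, during which the arm holds its last target.

## Working session

There is one attempt and no reset: what is moved stays moved. The work goes in short steps, Python scripts to look and compute and a tool call to move; the robot and the scene stay as the last step left them, time stands still between calls to the robot, and variables do not carry over. Pictures are saved under pics/ and viewed, and the job is handed in when it is done.

Besides the shell and the picture viewer there is one more tool, called after "Request:" as name([rows], argument=value, ...), one row to a line, values as JSON. arm_command: Moves the arm, as the interface text tells. Shifts and turns lie within -1 to 1; 1 stands for 500 mm of shift or 45 degrees of turn. Its arguments: {"type":"object","properties":{"targets":{"type":"array"},"squeeze":{"type":"number"}},"required":["targets"]}

```bash
ls; mkdir -p pics; python3 - <<'E'
from station import monitor, vision, job, r
import cv2,numpy as np
for n in("scene","top"):
    p,d=vision.capture(n); cv2.imwrite(f"pics/{n}0.png",p[:,:,::-1]); np.save(f"{n}_d.npy",d)
    c=vision.camera_params(n); print(n,{k:np.round(np.array(v),4).tolist() for k,v in c.items()})
print(monitor.read_state(), r.tip_reach)
E
```

```text
pics
scene {'mtx': [[540.4433, 0.0, 320.6335], [0.0, 540.4433, 241.2006], [0.0, 0.0, 1.0]], 'dist': [0.0246, 0.0, 0.0, 0.0, 0.0], 'R': [[-0.5672, 0.8235, 0.013], [0.6271, 0.442, -0.6414], [-0.5339, -0.3556, -0.7671]], 't': [0.3514, -0.2146, 1.9872]}
top {'mtx': [[463.8178, 0.0, 313.0048], [0.0, 463.8178, 235.3571], [0.0, 0.0, 1.0]], 'dist': [0.031, 0.0, 0.0, 0.0, 0.0], 'R': [[0.0206, -0.9997, 0.0098], [-0.9865, -0.0219, -0.1623], [0.1625, -0.0063, -0.9867]], 't': [-0.1188, 0.5014, 1.3523]}
{'clock': 0.1, 'joint_pos': array([ 1.40660145e+00,  3.85469805e-01,  6.72784465e-03, -4.29572803e-04,
       -1.19400124e+00, -2.58602069e-01]), 'dq': array([ 0.00052764, -0.00084554,  0.00360736,  0.00359599, -0.00059563,
       -0.00237474]), 'joint_torque': array([-9.57703924e-05, -3.93315661e+01,  1.88930744e+01,  4.19797719e+00,
       -2.57525331e-03,  7.70627508e-06]), 'tcp_pos': array([0.25620634, 0.56946264, 0.22052419]), 'ee_rot': array([ 3.06968381e+00, -6.59023543e-01, -4.81891860e-04]), 'force': array([ 0.26845905, -0.30894732,  0.33227306]), 'wrist_torque': array([ 0.03664563, -0.00292268, -0.04314009]), 'grip_width': 1.0030821586655294} 0.022
```

View pics/scene0.png

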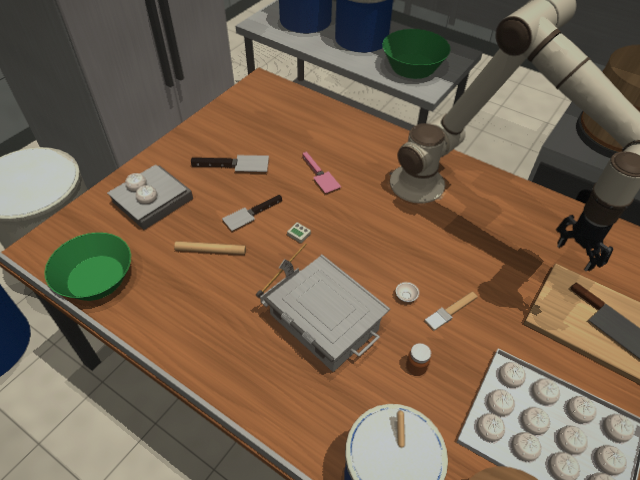

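View pics/top0.png

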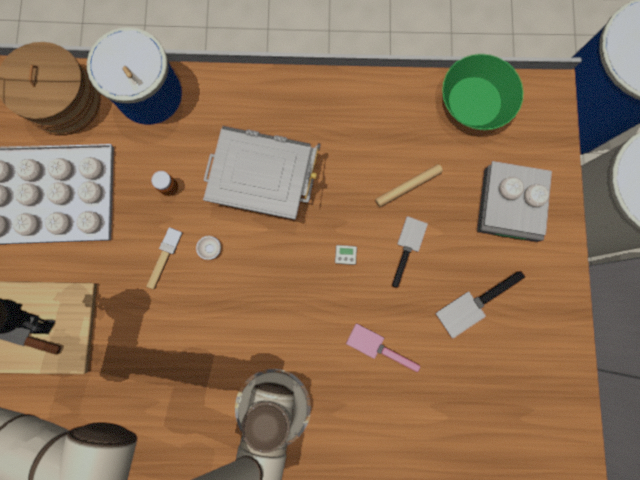

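```bash
cat > h.py <<'E'
import cv2,numpy as np
from station import vision
C={n:vision.camera_params(n) for n in("scene","top")}
def ray(n,uv):
    c=C[n];K=np.array(c["mtx"]);D=np.array(c["dist"]);R=np.array(c["R"]);t=np.array(c["t"])
    p=cv2.undistortPoints(np.array(uv,float).reshape(-1,1,2),K,D).reshape(-1,2)
    d=np.c_[p,np.ones(len(p))]@R
    return -R.T@t,d   # origin, dirs with optical depth 1
def plane(n,uv,z):
    o,d=ray(n,uv); s=(z-o[2])/d[:,2]; return o+d*s[:,None]
def deep(n,uv,dep):
    o,d=ray(n,uv); return o+d*np.asarray(dep).reshape(-1,1)
def proj(n,X):
    c=C[n];R=np.array(c["R"]);t=np.array(c["t"])
    return cv2.projectPoints(np.array(X,float).reshape(-1,3),cv2.Rodrigues(R)[0],t,np.array(c["mtx"]),np.array(c["dist"]))[0].reshape(-1,2)
def two(uv1,uv2):
    o1,d1=ray("scene",[uv1]);o2,d2=ray("top",[uv2]);d1=d1[0];d2=d2[0]
    s=np.linalg.lstsq(np.c_[d1,-d2],o2-o1,rcond=None)[0]
    a=o1+s[0]*d1;b=o2+s[1]*d2;return (a+b)/2,np.linalg.norm(a-b)
E
python3 - <<'E'
from h import *
t=cv2.imread("pics/top0.png");s=cv2.imread("pics/scene0.png")
def crop(i,x0,y0,x1,y1,k,n):cv2.imwrite(n,cv2.resize(i[y0:y1,x0:x1],None,fx=k,fy=k,interpolation=cv2.INTER_CUBIC))
crop(t,340,200,540,360,4,"pics/c1.png")
crop(t,195,115,335,230,5,"pics/c2.png")
crop(s,245,235,395,365,5,"pics/c3.png")
d=np.load("top_d.npy")
for uv in [(258,175),(270,210),(407,250),(400,270),(410,230),(500,290),(462,315),(345,255),(208,248)]:
    print(uv,np.round(deep("top",[uv],d[uv[1],uv[0]])[0],4))
E
```

```text
(258, 175) [0.6691 0.057  0.1031]
(270, 210) [0.5659 0.0186 0.1   ]
(407, 250) [ 0.4687 -0.3948  0.0192]
(400, 270) [ 0.4072 -0.3725  0.0211]
(410, 230) [ 0.5321 -0.4064  0.0115]
(500, 290) [ 0.3537 -0.6669  0.029 ]
(462, 315) [ 0.2778 -0.5565  0.0152]
(345, 255) [ 0.4485 -0.206   0.0257]
(208, 248) [0.4641 0.2131 0.0006]
```

View pics/c1.png

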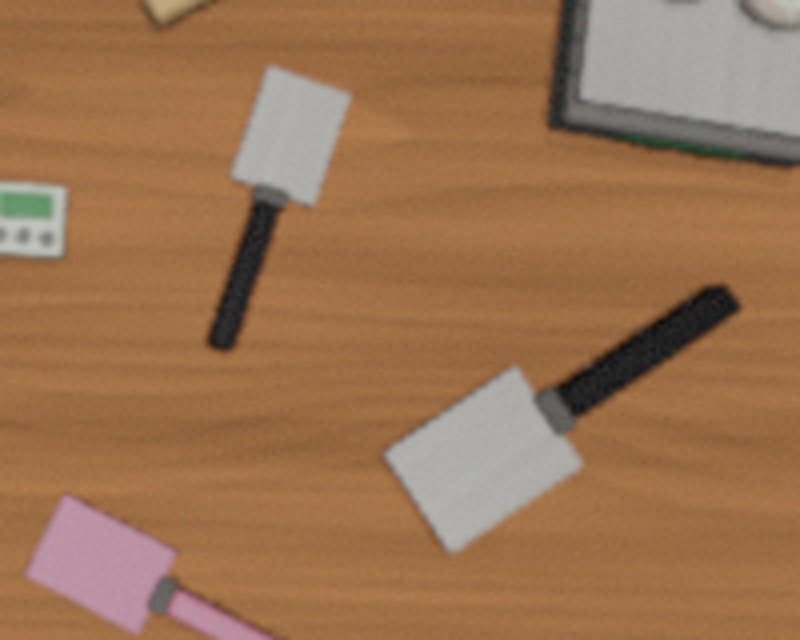

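View pics/c2.png

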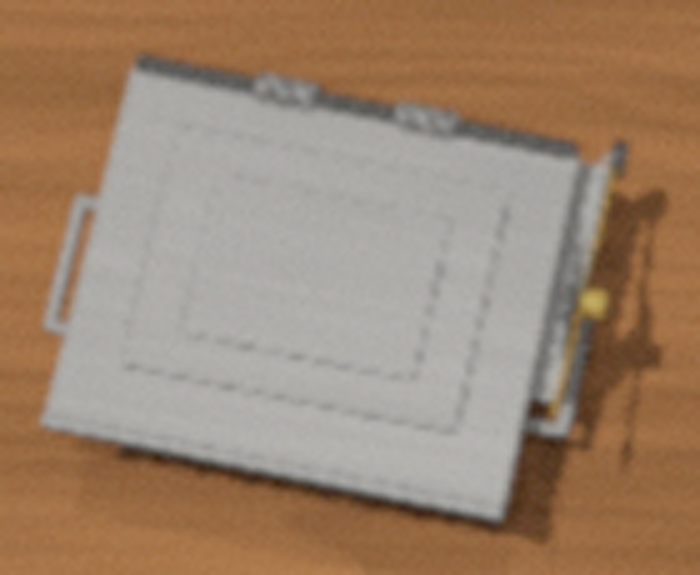

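View pics/c3.png

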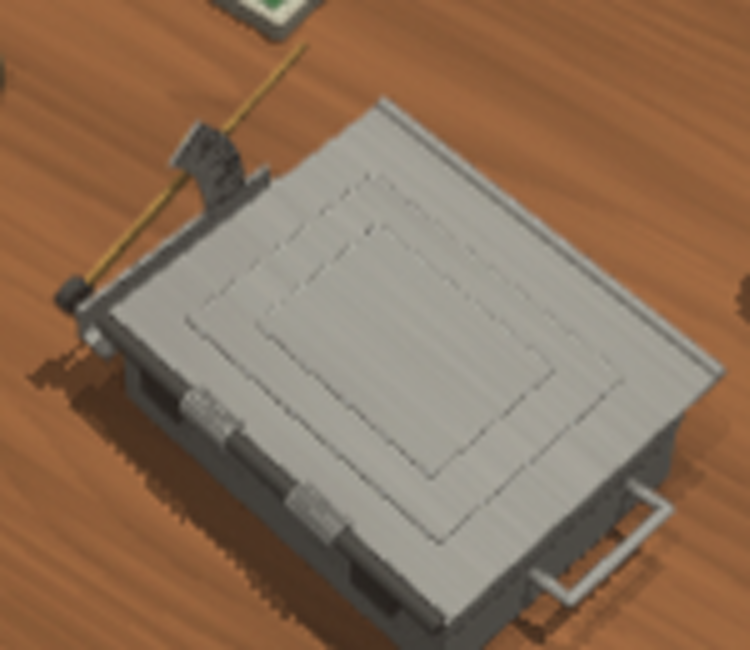

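```bash
python3 - <<'E'
from h import *
t=cv2.imread("pics/top0.png");s=cv2.imread("pics/scene0.png")
def cc(x,y,x0,y0,k): return (x0+(x+.5)/k-.5, y0+(y+.5)/k-.5)
# blade by mask
def comp(mask,near):
    n,l,st,ce=cv2.connectedComponentsWithStats(mask.astype(np.uint8)); i=np.argmin([1e9]+[np.hypot(*(ce[j]-near))+(1e3 if st[j,4]<25 else 0) for j in range(1,n)]); return l==i
from functools import partial
for nm,im,nb,nh in(("top",t,(412,234),(401,268)),("scene",s,(238,218),(266,205))):
    hsv=cv2.cvtColor(im,cv2.COLOR_BGR2HSV)
    bl=comp((hsv[...,1]<50)&(hsv[...,2]>110),nb); ha=comp(hsv[...,2]<60,nh)
    out=[]
    for m,z in((bl,.0133),(ha,.024)):
        ys,xs=np.nonzero(m); rect=cv2.minAreaRect(np.c_[xs,ys].astype(np.float32)); P=plane(nm,np.c_[xs,ys],z)[:,:2]
        r2=cv2.minAreaRect(P.astype(np.float32)); w,v=np.linalg.eigh(np.cov(P.T)); a=v[:,1]
        if a[0]<0:a=-a
        out.append(P.mean(0)); print(nm,m.sum(),"mean",P.mean(0).round(4),"rect",np.round(r2[1],4),np.round(r2[0],4),r2[2].__round__(2),"pcaang",np.degrees(np.arctan2(a[1],a[0])).round(2))
    d=out[0]-out[1]; print("line ang",np.degrees(np.arctan2(d[1],d[0])),np.hypot(*d))
# arm
tip=two(cc(305,45,245,235,5),cc(552,415,195,115,5)); hg=two(cc(78,290,245,235,5),cc(612,180,195,115,5))
print("arm",tip,hg,np.linalg.norm(tip[0]-hg[0]))
# lid corners from both views (top surface z~.099)
ct=[cc(*p,195,115,5) for p in((43,420),(502,518),(138,70),(578,158))]
cs=[cc(*p,245,235,5) for p in((720,372),(383,100),(445,625),(110,312))]
for a,b in zip(ct,cs): print(np.round(plane("top",[a],.1)[0],4),np.round(plane("scene",[b],.1)[0],4),two(b,a))
E
```

```text
top 640 mean [ 0.521  -0.4124] rect [0.0661 0.0921] [ 0.5212 -0.4122] 71.03 pcaang -19.53
top 205 mean [ 0.4122 -0.3731] rect [0.0161 0.1145] [ 0.4123 -0.3733] 71.23 pcaang -18.71
line ang -19.87109285508195 0.11566850163334105
scene 375 mean [ 0.5222 -0.4091] rect [0.0651 0.0905] [ 0.5214 -0.4091] 70.58 pcaang -19.54
scene 208 mean [ 0.4199 -0.3657] rect [0.0297 0.1252] [ 0.4224 -0.3662] 71.82 pcaang -17.46
line ang -22.992349741638634 0.11119528651254383
arm (array([ 0.58619382, -0.08118362,  0.17215814]), np.float64(0.004081583259914217)) (array([ 0.7539147 , -0.11677478,  0.0904585 ]), np.float64(0.0056331718371010675)) 0.1899259208481849
[0.5952 0.2133 0.1   ] [0.5967 0.214  0.1   ] (array([0.59563954, 0.21364412, 0.09831393]), np.float64(6.633013402730043e-05))
[ 0.5433 -0.0545  0.1   ] [ 0.5451 -0.0508  0.1   ] (array([ 0.5433955 , -0.05333832,  0.09666462]), np.float64(0.0024450632178516737))
[0.8101 0.1692 0.1   ] [0.815  0.1742 0.1   ] (array([0.81236701, 0.17145894, 0.09315652]), np.float64(0.0020505248511151503))
[ 0.7621 -0.0938  0.1   ] [ 0.7611 -0.0905  0.1   ] (array([ 0.76144151, -0.09236298,  0.0993214 ]), np.float64(0.0033326107576165383))
```

```bash
cat > go.py <<'E'
import sys,numpy as np
from scipy.spatial.transform import Rotation as Ro
from station import monitor
# args: x,y,z,yawdeg ... -> row units from present pose
s=monitor.read_state();Rm=Ro.from_rotvec(s["ee_rot"]).as_matrix();p=s["tcp_pos"]
yaw=np.degrees(np.arctan2(Rm[1,0],Rm[0,0]))
print("clock",round(s["clock"],2),"tcp",p.round(4),"yaw",yaw.round(2),"toolz",Rm[:,2].round(3),"F",s["force"].round(2),"M",s["wrist_torque"].round(2),"grip",round(s["grip_width"],3),"q",s["joint_pos"].round(2))
for a in sys.argv[1:]:
    v=[float(k) for k in a.split(",")]
    d=Rm.T@(np.array(v[:3])-p)/.5
    print(a,"->",d.round(4),"turn",round(-(v[3]-yaw)/45,4))
E
python3 go.py 0.40,0.35,0.25,-24.2 0.5,0.2,0.25,-24.2
```

```text
clock 0.1 tcp [0.2562 0.5695 0.2205] yaw -24.23 toolz [-0.001 -0.002 -1.   ] F [ 0.27 -0.31  0.33] M [ 0.04 -0.   -0.04] grip 1.003 q [ 1.41  0.39  0.01 -0.   -1.19 -0.26]
0.40,0.35,0.25,-24.2 -> [ 0.4424  0.2823 -0.0583] turn -0.0007
0.5,0.2,0.25,-24.2 -> [ 0.7479  0.4738 -0.0579] turn -0.0007
```

Request:
arm_command([
  [0.1, 0.07, -0.06, 0, 1],
  [0.2, 0.13, -0.06, 0, 1],
  [0.3, 0.19, -0.06, 0, 1],
  [0.4, 0.25, -0.06, 0, 1],
  [0.5, 0.32, -0.06, 0, 1],
  [0.6, 0.38, -0.06, 0, 1],
  [0.7, 0.44, -0.06, 0, 1],
  [0.75, 0.47, -0.06, 0, 1],
  [0.75, 0.47, -0.06, 0, 1],
], squeeze=100)

```text
clock: 1.23
tcp_pos: [0.5023, 0.1995, 0.2504]
ee_rot: [3.068, -0.664, -0.002]
force: [-0.1, 0.4, -0.4]
grip_width: 0.998
```

```bash
python3 go.py 0.4533,-0.06,.22,-19.5 0.4533,-0.208,0.18,-19.5 0.4533,-0.388,0.12,-19.5
```

```text
clock 1.23 tcp [0.5023 0.1995 0.2504] yaw -24.44 toolz [-0.002 -0.003 -1.   ] F [-0.13  0.36 -0.41] M [0.03 0.03 0.02] grip 0.998 q [ 0.68  0.22 -0.15  0.   -1.2   0.47]
0.4533,-0.06,.22,-19.5 -> [0.1257 0.5129 0.0623] turn -0.1099
0.4533,-0.208,0.18,-19.5 -> [0.2482 0.7821 0.143 ] turn -0.1099
0.4533,-0.388,0.12,-19.5 -> [0.3973 1.1095 0.2639] turn -0.1099
```

Request:
arm_command([
  [0.03, 0.12, 0, -0.11, 1],
  [0.06, 0.24, 0.02, -0.11, 1],
  [0.09, 0.36, 0.04, -0.11, 1],
  [0.12, 0.48, 0.06, -0.11, 1],
  [0.18, 0.59, 0.1, -0.11, 1],
  [0.22, 0.69, 0.13, -0.11, 1],
  [0.25, 0.78, 0.143, -0.11, 1],
  [0.25, 0.78, 0.143, -0.11, 1],
])

```text
clock: 2.22
tcp_pos: [0.4536, -0.2089, 0.1788]
ee_rot: [3.092, -0.537, -0.006]
force: [0.7, 0.8, 0.2]
grip_width: 1.0
```

```bash
python3 go.py  0.4533,-0.388,0.12,-19.5
```

```text
clock 2.23 tcp [ 0.4536 -0.2089  0.1788] yaw -19.72 toolz [-0.004 -0.002 -1.   ] F [0.65 0.79 0.22] M [ 0.01  0.05 -0.05] grip 1.0 q [-0.1   0.21 -0.36  0.   -1.01  1.33]
0.4533,-0.388,0.12,-19.5 -> [0.1207 0.337  0.1183] turn -0.0048
```

Request:
arm_command([
  [0.04, 0.11, 0, 0, 1],
  [0.08, 0.22, 0.04, 0, 1],
  [0.12, 0.337, 0.1, 0, 1],
  [0.12, 0.337, 0.12, 0, 1],
  [0.12, 0.337, 0.12, 0, 1],
])

```text
clock: 2.85
tcp_pos: [0.4528, -0.3866, 0.1179]
ee_rot: [3.094, -0.537, -0.011]
force: [-0.5, 0.5, 0.6]
grip_width: 0.998
```

```bash
python3 go.py  0.4533,-0.388,0.024,-19.5; python3 - <<'E'
from h import *
for n,(x0,y0,x1,y1) in(("top",(330,180,490,300)),("scene",(190,130,350,250))):
    p,d=vision.capture(n);p=p[:,:,::-1].copy()
    cv2.imwrite(f"pics/{n}1.png",cv2.resize(p[y0:y1,x0:x1],None,fx=4,fy=4,interpolation=cv2.INTER_CUBIC))
E
```

```text
clock 2.85 tcp [ 0.4528 -0.3866  0.1179] yaw -19.68 toolz [-0.007 -0.    -1.   ] F [-0.53  0.48  0.59] M [ 0.08  0.01 -0.04] grip 0.998 q [-0.43  0.43 -0.2   0.   -0.94  1.66]
0.4533,-0.388,0.024,-19.5 -> [0.0031 0.0018 0.1878] turn -0.0041
```

View pics/scene1.png

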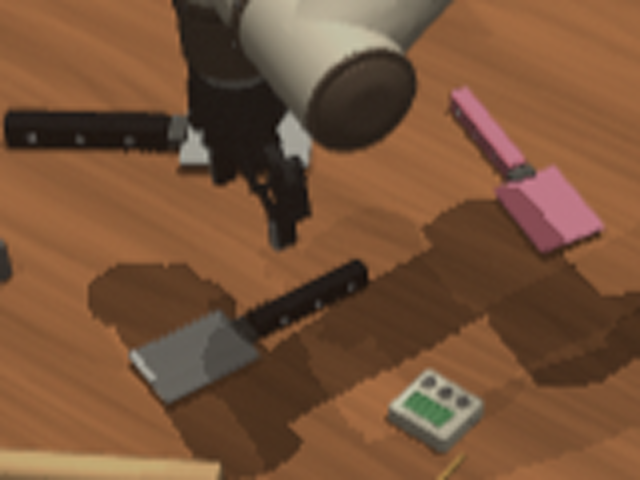

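The picture shows the open gripper above the small black scraper: handle at crop (310,295), blade at (195,355), nothing in the way. I'll descend.

Request:
arm_command([
  [0.003, 0.002, 0.08, 0, 1],
  [0.003, 0.002, 0.14, 0, 1],
  [0.003, 0.002, 0.175, 0, 1],
  [0.003, 0.002, 0.187, 0, 1],
  [0.003, 0.002, 0.187, 0, 1],
])

```text
clock: 3.58
tcp_pos: [0.4555, -0.3882, 0.0274]
ee_rot: [3.092, -0.532, -0.003]
force: [-0.2, -0.3, -0.5]
grip_width: 0.996
```

```bash
python3 go.py  0.4533,-0.388,0.024,-19.5
```

```text
clock 3.58 tcp [ 0.4555 -0.3882  0.0274] yaw -19.53 toolz [-0.002 -0.003 -1.   ] F [-0.21 -0.28 -0.47] M [-0.07  0.04 -0.02] grip 0.996 q [-0.43  0.54 -0.29  0.01 -0.74  1.66]
0.4533,-0.388,0.024,-19.5 -> [-0.0042  0.0011  0.0067] turn -0.0006
```

Request:
arm_command([
  [-0.004, 0.001, 0.006, 0, 1],
  [-0.004, 0.001, 0.006, 0, 0.6],
  [-0.004, 0.001, 0.006, 0, 0.3],
  [-0.004, 0.001, 0.006, 0, 0],
  [-0.004, 0.001, 0.006, 0, 0],
  [-0.004, 0.001, 0.006, 0, 0],
  [-0.004, 0.001, 0.006, 0, 0],
  [-0.004, 0.001, 0.006, 0, 0],
], squeeze=110)

```text
clock: 4.58
tcp_pos: [0.4534, -0.388, 0.0243]
ee_rot: [3.092, -0.532, -0.003]
force: [0.6, 0.8, 0.0]
grip_width: -0.001
```

```bash
python3 go.py  0.4533,-0.388,0.17,-19.5
```

```text
clock 4.58 tcp [ 0.4534 -0.388   0.0243] yaw -19.53 toolz [-0.002 -0.003 -1.   ] F [0.6  0.76 0.03] M [-0.01  0.02  0.05] grip -0.001 q [-0.43  0.54 -0.29  0.01 -0.73  1.66]
0.4533,-0.388,0.17,-19.5 -> [-0.0004  0.0013 -0.2913] turn -0.0006
```

```bash
python3 - <<'E'
from h import *
for n,(x0,y0,x1,y1) in(("top",(330,180,490,300)),("scene",(190,130,350,250))):
    p,d=vision.capture(n);p=p[:,:,::-1].copy()
    cv2.imwrite(f"pics/{n}2.png",cv2.resize(p[y0:y1,x0:x1],None,fx=4,fy=4,interpolation=cv2.INTER_CUBIC))
E
```

```text
(no output)
```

View pics/scene2.png

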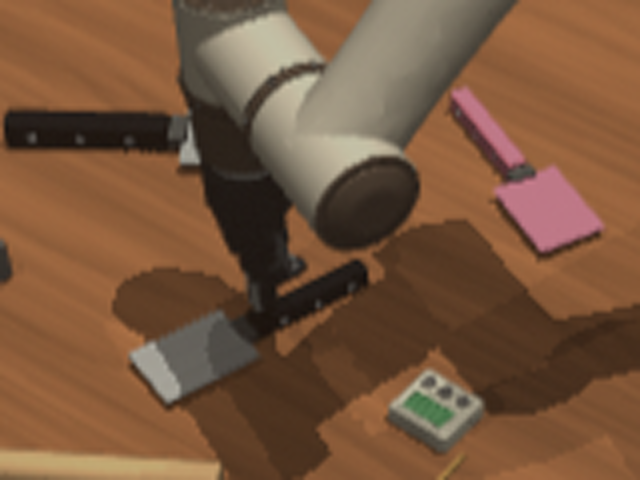

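View pics/top2.png

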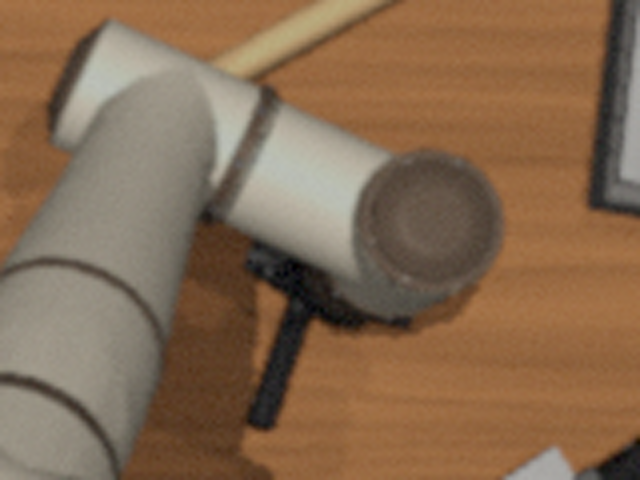

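The fingers seem to straddle the handle near (265,300) in the crop, but the opening reads shut, so the two disagree. A small lift will settle it.

Request:
arm_command([
  [0, 0, -0.03, 0, 0],
  [0, 0, -0.06, 0, 0],
  [0, 0, -0.1, 0, 0],
  [0, 0, -0.1, 0, 0],
])

```text
clock: 5.18
tcp_pos: [0.4551, -0.3886, 0.0772]
ee_rot: [3.091, -0.531, 0.006]
force: [0.5, -1.1, -0.1]
grip_width: 0.002
```

```bash
python3 go.py; python3 - <<'E'
from h import *
for n,(x0,y0,x1,y1) in(("top",(330,180,490,300)),("scene",(190,130,350,250))):
    p,d=vision.capture(n);p=p[:,:,::-1].copy()
    cv2.imwrite(f"pics/{n}3.png",cv2.resize(p[y0:y1,x0:x1],None,fx=4,fy=4,interpolation=cv2.INTER_CUBIC))
E
```

```text
clock 5.17 tcp [ 0.4551 -0.3886  0.0772] yaw -19.51 toolz [ 0.003 -0.006 -1.   ] F [ 0.52 -1.13 -0.06] M [-0.06  0.02 -0.02] grip 0.002 q [-0.43  0.47 -0.25  0.01 -0.84  1.66]
```

View pics/scene3.png

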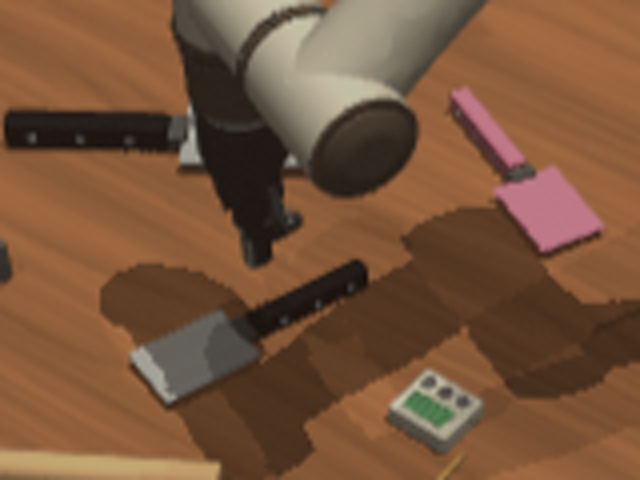

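```bash
python3 - <<'E'
from h import *
X=np.array([.4551,-.3886,.0772]);
print("scene tip pred",proj("scene",[X-[0,0,.022],X]), "obs tip",190+255/4,130+265/4)
d=np.load("scene_d.npy")
print("grasp pt handle pred", proj("scene",[[.4533,-.388,.024],[.4533,-.388,0],[.4420,-.384,.024],[.5645,-.4274,.013]]))
for u,v in [(256,209),(265,205),(275,201),(238,218)]: print(u,v,deep("scene",[(u,v)],d[v,u])[0].round(4), plane("scene",[(u,v)],.024)[0].round(4))
E
```

```text
scene tip pred [[254.20968552 201.11454906]
 [253.67688707 196.5568225 ]] obs tip 253.75 196.25
grasp pt handle pred [[255.41416398 207.19920994]
 [255.96442529 211.9523336 ]
 [258.38297999 205.74566645]
 [225.76907124 224.0702795 ]]
256 209 [ 0.4555 -0.3841  0.0192] [ 0.4588 -0.381   0.024 ]
265 205 [ 0.4251 -0.3684  0.0227] [ 0.426  -0.3676  0.024 ]
275 201 [ 0.3853 -0.3559  0.0165] [ 0.3908 -0.3511  0.024 ]
238 218 [ 0.5185 -0.4128  0.0114] [ 0.5265 -0.4043  0.024 ]
```

View pics/top3.png

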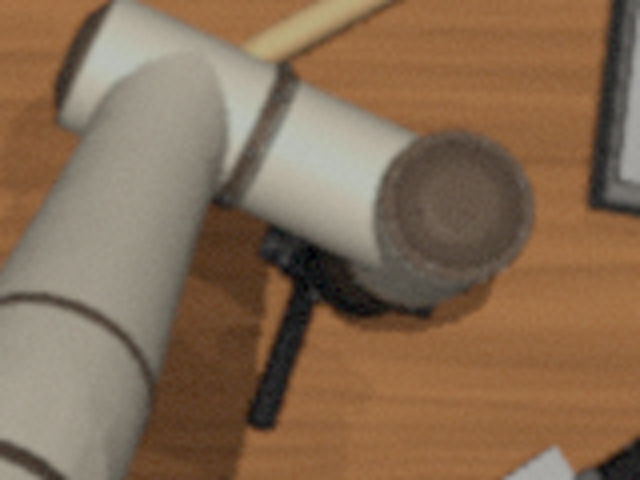

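```bash
python3 - <<'E'
from h import *
p,d=vision.capture("scene")
np.set_printoptions(linewidth=200,suppress=True)
for v in range(184,202,2):
    print(v,[ (tuple(deep("scene",[(u,v)],d[v,u])[0].round(3)), int(p[v,u].max())) for u in (250,252,254,256)])
E
```

```text
184 [((np.float64(0.478), np.float64(-0.376), np.float64(0.161)), 31), ((np.float64(0.473), np.float64(-0.372), np.float64(0.159)), 30), ((np.float64(0.466), np.float64(-0.37), np.float64(0.155)), 31), ((np.float64(0.457), np.float64(-0.37), np.float64(0.148)), 32)]
186 [((np.float64(0.465), np.float64(-0.39), np.float64(0.134)), 33), ((np.float64(0.473), np.float64(-0.374), np.float64(0.149)), 30), ((np.float64(0.456), np.float64(-0.381), np.float64(0.132)), 30), ((np.float64(0.482), np.float64(-0.347), np.float64(0.171)), 35)]
188 [((np.float64(0.463), np.float64(-0.393), np.float64(0.121)), 76), ((np.float64(0.472), np.float64(-0.375), np.float64(0.139)), 30), ((np.float64(0.465), np.float64(-0.373), np.float64(0.135)), 30), ((np.float64(0.479), np.float64(-0.351), np.float64(0.158)), 30)]
190 [((np.float64(0.463), np.float64(-0.395), np.float64(0.111)), 98), ((np.float64(0.47), np.float64(-0.379), np.float64(0.126)), 47), ((np.float64(0.472), np.float64(-0.368), np.float64(0.134)), 31), ((np.float64(0.478), np.float64(-0.353), np.float64(0.147)), 30)]
192 [((np.float64(0.465), np
[... 632 characters left out ...]
(0.094)), 97), ((np.float64(0.465), np.float64(-0.378), np.float64(0.094)), 62), ((np.float64(0.452), np.float64(-0.381), np.float64(0.082)), 105)]
198 [((np.float64(0.408), np.float64(-0.453), np.float64(-0.007)), 144), ((np.float64(0.407), np.float64(-0.443), np.float64(-0.002)), 151), ((np.float64(0.399), np.float64(-0.441), np.float64(-0.007)), 153), ((np.float64(0.397), np.float64(-0.433), np.float64(-0.004)), 143)]
200 [((np.float64(0.418), np.float64(-0.444), np.float64(-0.004)), 142), ((np.float64(0.417), np.float64(-0.435), np.float64(0.002)), 143), ((np.float64(0.411), np.float64(-0.431), np.float64(-0.001)), 148), ((np.float64(0.404), np.float64(-0.428), np.float64(-0.006)), 143)]
```

```bash
python3 - <<'E'
from h import *
P=[];D=[]
for _ in range(4):
    p,d=vision.capture("scene");P.append(p);D.append(d)
p=np.mean(P,0).max(2);d=np.median(D,0)
np.set_printoptions(linewidth=220,suppress=True)
print(p[184:206,244:270].astype(int))
for z in (.06,.07,.08,.09,.1): print(z,plane("scene",[(253.5,197.5),(252,197)],z).round(4).tolist())
for z in(.05,.06,.07,.08,.09): print(z,proj("scene",[[.470,-.379,z],[.4551,-.3886,z]]).round(1).tolist())
E
```

```text
[[147 145 145 143  74  34  30  30  30  31  30  29  29  34  40  41  46  70  72  57  43  82 140 145 145 143]
 [147 147 148 146  95  39  30  30  30  30  30  31  33  37  40  35  43  51  70  69  43  52 140 147 147 148]
 [143 145 147 148 122  64  33  30  30  30  30  30  35  37  34  33  36  45  46  51  37  61 138 146 147 147]
 [145 144 143 147 149 115  55  32  30  30  30  30  30  30  31  32  32  40  40  58  88 114 142 146 145 146]
 [154 150 145 144 146 148  83  37  30  29  31  31  30  30  31  31  31  34  53 104 141 145 146 147 146 142]
 [153 154 154 150 146 145  97  44  31  30  31  30  30  30  29  37  50  87 108 145 146 144 144 146 143 134]
 [150 152 154 154 154 149 107  54  45  36  31  30  30  30  53  94 105 142 147 148 150 149 143 142 135 134]
 [149 150 152 153 155 153 112  57  63  46  32  30  30  31  86 146 148 146 144 145 146 147 141 139 138 136]
 [151 150 150 151 153 153 120  58  63  46  31  30  30  31  96 150 150 151 148 147 141 135 136 138 140 139]
 [149 150 150 150 151 152 136  64  64  49  32  30  30  31  90 145 143 150 154 152 139 135 133 135 136 139]
 [144 147 150 150 151 151 146 
[... 1019 characters left out ...]
 35  34  35  34  33]
 [ 94  92  92  86  85  84  83 127 139 140 142 143 130 128 114  76  40  33  35  34  35  35  33  33  31  35]
 [ 95  91  88  75  73  72  72  98 140 141 124 126  78  72  39  32  33  33  34  35  34  33  28  28  31  61]]
0.06 [[0.4466, -0.3981, 0.06], [0.4477, -0.4038, 0.06]]
0.07 [[0.4537, -0.3912, 0.07], [0.4548, -0.3969, 0.07]]
0.08 [[0.4609, -0.3843, 0.08], [0.462, -0.3899, 0.08]]
0.09 [[0.4681, -0.3775, 0.09], [0.4692, -0.383, 0.09]]
0.1 [[0.4753, -0.3706, 0.1], [0.4763, -0.3761, 0.1]]
0.05 [[253.8, 205.9], [254.3, 202.2]]
0.06 [[253.5, 203.9], [254.1, 200.1]]
0.07 [[253.3, 201.8], [253.9, 198.1]]
0.08 [[253.0, 199.7], [253.6, 196.0]]
0.09 [[252.8, 197.6], [253.4, 193.9]]
```

Shut fingertips appear at z≈0.085 (pixel 253.5,197) while the reported TCP is at 0.077. So the tips are about 30 mm higher than the stated geometry gives, and the fingers closed above the handle. I'll go lower carefully, watching the force.

Request:
arm_command([
  [0, 0, 0, 0, 0.6],
  [0, 0, 0, 0, 0.6],
  [-0.003, 0, 0.06, 0, 0.6],
  [-0.003, 0, 0.1, 0, 0.6],
  [-0.003, 0, 0.13, 0, 0.6],
  [-0.003, 0, 0.142, 0, 0.6],
  [-0.003, 0, 0.142, 0, 0.6],
])

```text
clock: 6.4
tcp_pos: [0.4515, -0.3874, 0.0026]
ee_rot: [3.093, -0.532, -0.005]
force: [-0.5, 0.4, -0.3]
grip_width: 0.597
```

```bash
python3 go.py 0.4533,-.388,0,-19.5; python3 - <<'E'
from h import *
p,d=vision.capture("scene");p=p[:,:,::-1]
cv2.imwrite("pics/s4.png",cv2.resize(p[160:230,210:310],None,fx=8,fy=8,interpolation=cv2.INTER_CUBIC))
E
```

```text
clock 6.4 tcp [ 0.4515 -0.3874  0.0026] yaw -19.52 toolz [-0.004 -0.003 -1.   ] F [-0.45  0.36 -0.29] M [-0.04  0.    0.02] grip 0.597 q [-0.43  0.57 -0.31  0.01 -0.69  1.66]
0.4533,-.388,0,-19.5 -> [ 0.0037 -0.      0.0051] turn -0.0005
```

View pics/s4.png

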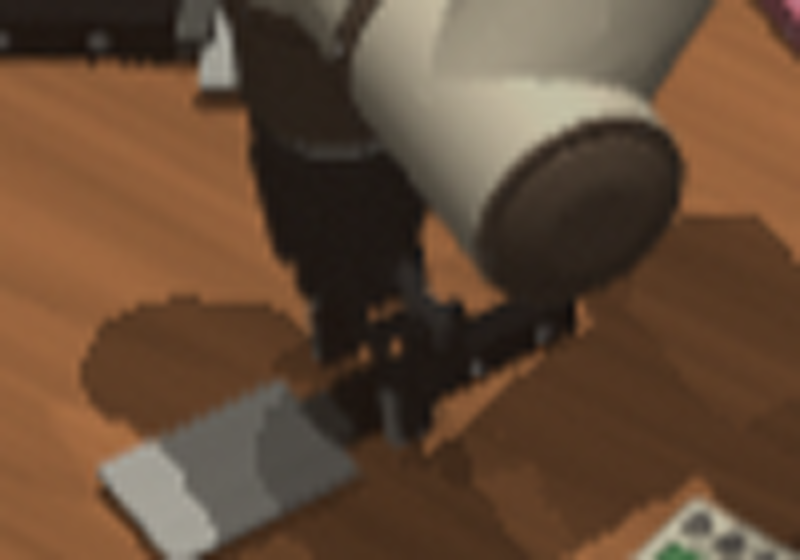

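Request:
arm_command([
  [0.003, 0, 0.004, 0, 0.6],
  [0.003, 0, 0.008, 0, 0.6],
])

```text
clock: 6.7
tcp_pos: [0.4538, -0.3883, -0.0004]
ee_rot: [3.092, -0.532, -0.001]
force: [0.3, -0.3, -0.3]
grip_width: 0.602
```

```bash
python3 go.py; python3 - <<'E'
from h import *
print(plane("scene",[(260,215.5)],0),plane("scene",[(260,215.5)],.01))
p,d=vision.capture("scene");p=p[:,:,::-1]
cv2.imwrite("pics/s5.png",cv2.resize(p[180:230,230:290],None,fx=12,fy=12,interpolation=cv2.INTER_CUBIC))
E
```

```text
clock 6.7 tcp [ 4.538e-01 -3.883e-01 -4.000e-04] yaw -19.51 toolz [-0.002 -0.004 -1.   ] F [ 0.35 -0.25 -0.26] M [0.02 0.03 0.03] grip 0.602 q [-0.43  0.58 -0.31  0.01 -0.68  1.66]
[[ 0.45832501 -0.36605778  0.        ]] [[ 0.46510116 -0.35970315  0.01      ]]
```

View pics/s5.png

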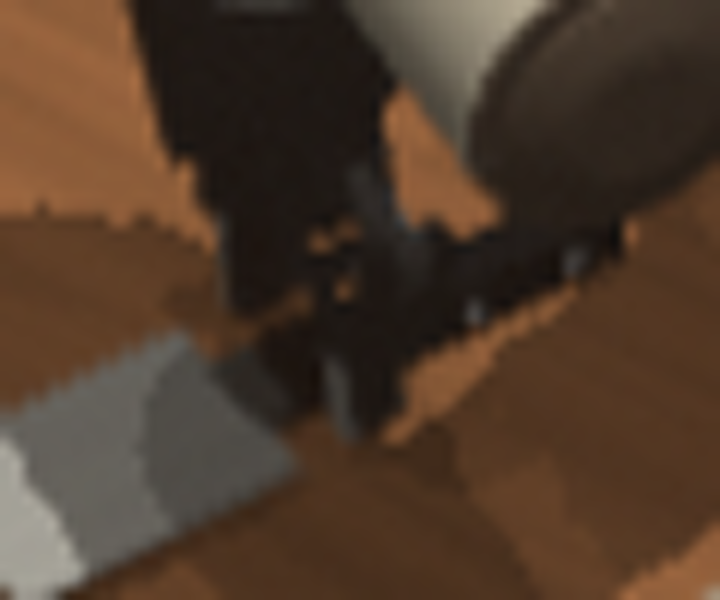

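Request:
arm_command([
  [0, 0, 0.004, 0, 0.6],
  [0, 0, 0.008, 0, 0.6],
  [0, 0, 0.012, 0, 0.6],
  [0, 0, 0.012, 0, 0.6],
])

```text
clock: 7.25
tcp_pos: [0.4532, -0.388, -0.0072]
ee_rot: [3.093, -0.532, -0.004]
force: [-0.9, -0.6, -0.5]
grip_width: 0.599
```

```bash
python3 go.py
```

```text
clock 7.25 tcp [ 0.4532 -0.388  -0.0072] yaw -19.52 toolz [-0.003 -0.003 -1.   ] F [-0.9  -0.6  -0.55] M [ 0.03 -0.04 -0.01] grip 0.599 q [-0.43  0.59 -0.32  0.01 -0.67  1.66]
```

Request:
arm_command([
  [0, 0, 0.004, 0, 0.4],
  [0, 0, 0.004, 0, 0.4],
  [0, 0, 0.004, 0, 0.4],
])

```text
clock: 7.62
tcp_pos: [0.4532, -0.3881, -0.0092]
ee_rot: [3.093, -0.532, -0.004]
force: [-0.4, -0.1, 0.1]
grip_width: 0.401
```

```bash
python3 go.py
```

```text
clock 7.62 tcp [ 0.4532 -0.3881 -0.0092] yaw -19.52 toolz [-0.003 -0.003 -1.   ] F [-0.35 -0.14  0.1 ] M [ 0.01 -0.02 -0.06] grip 0.401 q [-0.43  0.59 -0.32  0.01 -0.66  1.66]
```

Close here.

Request:
arm_command([
  [0, 0, 0, 0, 0.2],
  [0, 0, 0, 0, 0],
  [0, 0, 0, 0, 0],
  [0, 0, 0, 0, 0],
  [0, 0, 0, 0, 0],
], squeeze=115)

```text
clock: 8.25
tcp_pos: [0.4535, -0.3882, -0.0087]
ee_rot: [3.092, -0.532, -0.003]
force: [-0.2, 0.5, 6.5]
grip_width: 0.208
```

```bash
python3 go.py
```

```text
clock 8.25 tcp [ 0.4535 -0.3882 -0.0087] yaw -19.52 toolz [-0.002 -0.004 -1.   ] F [-0.21  0.52  6.52] M [0.19 0.24 0.02] grip 0.208 q [-0.43  0.59 -0.32  0.01 -0.67  1.66]
```

Request:
arm_command([
  [0, 0, -0.02, 0, 0],
  [0, 0, -0.06, 0, 0],
  [0, 0, -0.12, 0, 0],
  [0, 0, -0.18, 0, 0],
  [0, 0, -0.24, 0, 0],
  [0, 0, -0.3, 0, 0],
  [0, 0, -0.3, 0, 0],
])

```text
clock: 9.12
tcp_pos: [0.455, -0.3882, 0.1437]
ee_rot: [3.091, -0.531, 0.005]
force: [-0.8, 0.2, -2.1]
grip_width: 0.205
```

```bash
python3 go.py; python3 - <<'E'
from h import *
for n,(x0,y0,x1,y1) in(("top",(330,150,490,270)),("scene",(190,110,350,230))):
    p,d=vision.capture(n);p=p[:,:,::-1].copy();np.save(n+"_d5.npy",d);cv2.imwrite(f"pics/{n}5full.png",p)
    cv2.imwrite(f"pics/{n}5.png",cv2.resize(p[y0:y1,x0:x1],None,fx=4,fy=4,interpolation=cv2.INTER_CUBIC))
E
```

```text
clock 9.12 tcp [ 0.455  -0.3882  0.1437] yaw -19.51 toolz [ 0.002 -0.006 -1.   ] F [-0.75  0.17 -2.06] M [0.03 0.04 0.05] grip 0.205 q [-0.43  0.4  -0.18  0.01 -0.99  1.66]
```

View pics/scene5.png

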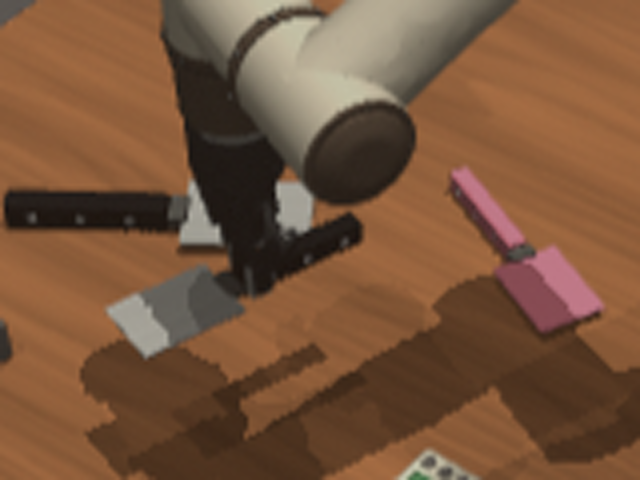

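View pics/top5.png

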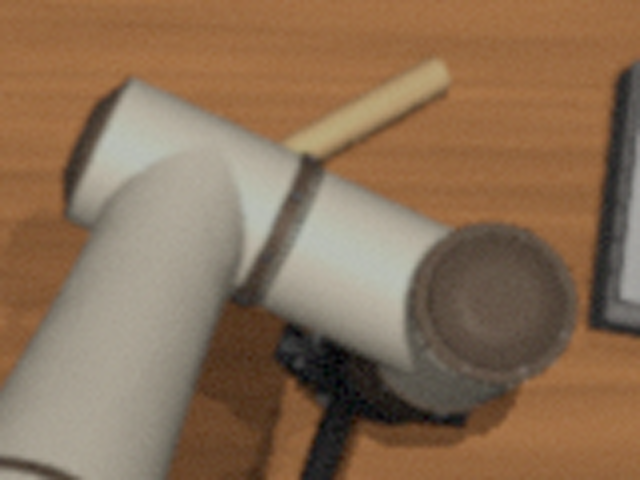

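```bash
python3 - <<'E'
from h import *
d=np.load("scene_d5.npy");p=cv2.imread("pics/scene5full.png")
hsv=cv2.cvtColor(p,cv2.COLOR_BGR2HSV)
m=(hsv[...,1]<55)&(hsv[...,2]>60)
n,l,st,ce=cv2.connectedComponentsWithStats(m[150:205,212:252].astype(np.uint8))
i=1+np.argmax(st[1:,4]);ys,xs=np.nonzero(l==i);xs+=212;ys+=150;print(st[i],ce[i])
er=cv2.erode(np.where(l==i,255,0).astype(np.uint8),np.ones((3,3)));ys2,xs2=np.nonzero(er);xs2+=212;ys2+=150
P=deep("scene",np.c_[xs2,ys2],d[ys2,xs2]);P=P[np.abs(P[:,2]-np.median(P[:,2]))<.04]
A=np.c_[P[:,:2]-P[:,:2].mean(0),np.ones(len(P))];c=np.linalg.lstsq(A,P[:,2],rcond=None)[0];print("z plane",c,P.mean(0),len(P))
ux=np.array([np.cos(np.radians(-19.5)),np.sin(np.radians(-19.5))]);print("slope along scraper",c[:2]@ux,"resid",np.std(A@c-P[:,2]))
Q=plane("scene",np.c_[xs,ys],P[:,2].mean());r2=cv2.minAreaRect(Q[:,:2].astype(np.float32));print(r2)
# arm cylinder heights
for u,v in [(280,150),(285,155),(276,150),(270,130)]: print(u,v,deep("scene",[(u,v)],d[v,u])[0].round(3))
td=np.load("top_d5.npy")
for u,v in [(355,200),(390,205),(410,215),(375,190),(350,185)]: print("top",u,v,deep("top",[(u,v)],td[v,u])[0].round(3))
E
```

```text
[  5  27  34  23 397] [20.84382872 37.40050378]
z plane [ 0.00979263 -0.00132815  0.16241114] [ 0.52312003 -0.41020216  0.16241114] 287
slope along scraper 0.009674282949668933 resid 0.0027219401694544
((0.521393358707428, -0.41082584857940674), (0.06545760482549667, 0.09169924259185791), 72.25580596923828)
280 150 [ 0.554 -0.181  0.453]
285 155 [ 0.541 -0.176  0.429]
276 150 [ 0.569 -0.182  0.462]
270 130 [ 0.539 -0.223  0.489]
top 355 200 [ 0.509 -0.191  0.475]
top 390 205 [ 0.496 -0.261  0.494]
top 410 215 [ 0.477 -0.303  0.488]
top 375 190 [ 0.526 -0.23   0.496]
top 350 185 [ 0.542 -0.181  0.471]
```

```bash
python3 go.py .385,-.388,.14,-19.5 .385,-.2,.14,-19.5 .39,0.0,.14,-10.9 .39,.06,.14,-10.9 .3974,.1136,.14,-10.9 
```

```text
clock 9.22 tcp [ 0.4531 -0.387   0.1403] yaw -19.55 toolz [-0.004 -0.002 -1.   ] F [ 0.06  0.74 -2.42] M [ 0.02  0.08 -0.  ] grip 0.209 q [-0.43  0.4  -0.18  0.   -0.99  1.66]
.385,-.388,.14,-19.5 -> [-0.1277  0.0474  0.001 ] turn -0.0011
.385,-.2,.14,-19.5 -> [-2.535e-01 -3.069e-01  3.000e-04] turn -0.0011
.39,0.0,.14,-10.9 -> [-3.779e-01 -6.872e-01 -5.000e-04] turn -0.1922
.39,.06,.14,-10.9 -> [-4.180e-01 -8.003e-01 -7.000e-04] turn -0.1922
.3974,.1136,.14,-10.9 -> [-0.44   -0.9062 -0.001 ] turn -0.1922
```

Request:
arm_command([
  [-0.06, 0.02, 0, 0, 0],
  [-0.13, 0.04, 0, 0, 0],
  [-0.16, -0.05, 0, 0, 0],
  [-0.19, -0.14, 0, 0, 0],
  [-0.22, -0.22, 0, 0, 0],
  [-0.25, -0.31, 0, 0, 0],
  [-0.28, -0.4, 0, -0.03, 0],
  [-0.31, -0.48, 0, -0.08, 0],
  [-0.35, -0.58, 0, -0.13, 0],
  [-0.38, -0.68, 0, -0.19, 0],
  [-0.41, -0.77, 0, -0.192, 0],
  [-0.43, -0.86, 0, -0.192, 0],
  [-0.44, -0.906, 0, -0.192, 0],
  [-0.44, -0.906, 0, -0.192, 0],
])

```text
clock: 10.98
tcp_pos: [0.3966, 0.1143, 0.1381]
ee_rot: [3.124, -0.294, -0.009]
force: [-0.6, -0.6, -2.0]
grip_width: 0.207
```

```bash
python3 go.py .3974,.1136,.066,-10.9 .4267,.1079,.066,-10.9
```

```text
clock 10.97 tcp [0.3966 0.1143 0.1381] yaw -10.77 toolz [-0.006 -0.004 -1.   ] F [-0.56 -0.6  -2.01] M [-0.02  0.01  0.04] grip 0.207 q [ 0.68  0.11 -0.6  -0.   -0.86  0.71]
.3974,.1136,.066,-10.9 -> [0.0026 0.0003 0.1443] turn 0.0029
.4267,.1079,.066,-10.9 -> [0.0623 0.0006 0.144 ] turn 0.0029
```

Request:
arm_command([
  [0.002, 0, 0.05, 0, 0],
  [0.002, 0, 0.1, 0, 0],
  [0.002, 0, 0.144, 0, 0],
  [0.002, 0, 0.144, 0, 0],
  [0.002, 0, 0.144, 0, 0],
])

```text
clock: 11.6
tcp_pos: [0.3973, 0.1134, 0.0664]
ee_rot: [3.123, -0.295, -0.009]
force: [0.2, 0.5, -2.3]
grip_width: 0.209
```

```bash
python3 go.py .4267,.1079,.066,-10.9; python3 - <<'E'
from h import *
for n,(x0,y0,x1,y1) in(("top",(190,110,350,290)),("scene",(245,175,425,325))):
    p,d=vision.capture(n);p=p[:,:,::-1].copy();np.save(n+"_d6.npy",d);cv2.imwrite(f"pics/{n}6full.png",p)
    cv2.imwrite(f"pics/{n}6.png",cv2.resize(p[y0:y1,x0:x1],None,fx=3.3 if n=="top" else 4,fy=3.3 if n=="top" else 4,interpolation=cv2.INTER_CUBIC))
E
```

```text
clock 11.6 tcp [0.3973 0.1134 0.0664] yaw -10.8 toolz [-0.006 -0.004 -1.   ] F [ 0.22  0.47 -2.32] M [ 0.03 -0.06  0.01] grip 0.209 q [ 0.67  0.23 -0.69 -0.   -0.65  0.71]
.4267,.1079,.066,-10.9 -> [ 0.0598 -0.0001  0.0005] turn 0.0021
```

View pics/scene6.png

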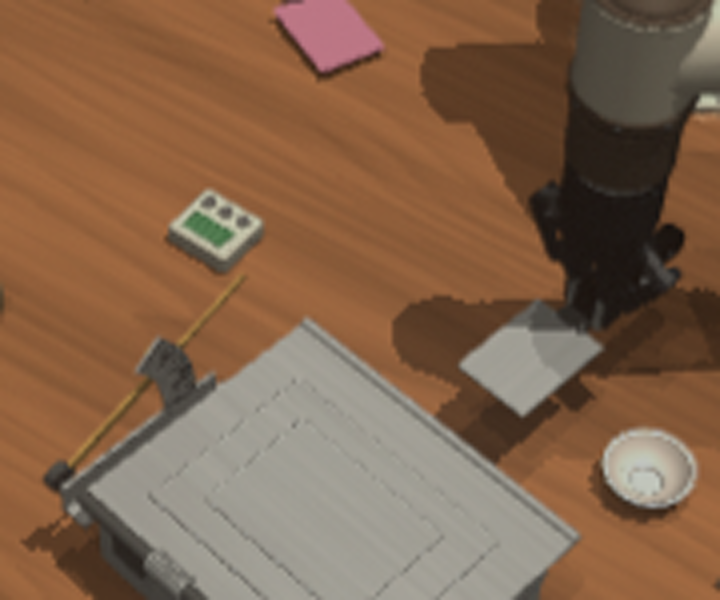

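View pics/top6.png

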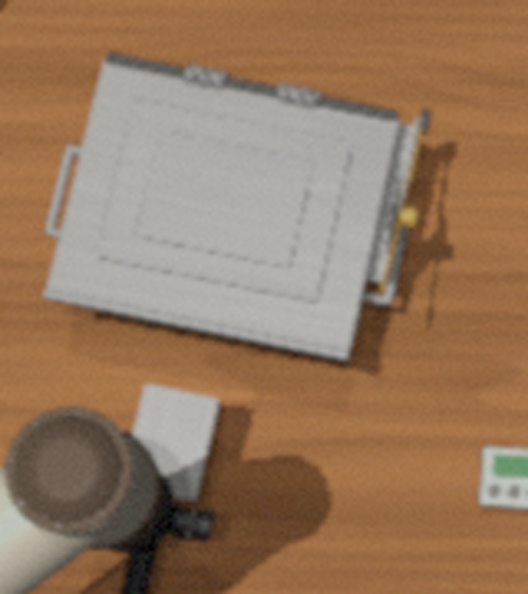

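```bash
python3 - <<'E'
from h import *
def cc(x,y,x0,y0,k): return (x0+(x+.5)/k-.5, y0+(y+.5)/k-.5)
T=[cc(145,383,190,110,3.3),cc(218,400,190,110,3.3)]
S=[cc(521,415,245,175,4),cc(461,364,245,175,4)]
for a,b in zip(S,T): print(two(a,b), plane("top",[b],.085)[0].round(4))
LT=[cc(43,298,190,110,3.3),cc(350,358,190,110,3.3)];LS=[cc(578,537,245,175,4),cc(306,321,245,175,4)]
for a,b in zip(LS,LT): print("lip",two(a,b))
for n,uv in(("scene",[(374,265),(371,260),(375,270),(380,262)]),("top",[(243,240),(240,235),(247,250),(250,245)])):
    d=np.load(n+"_d6.npy")
    for u,v in uv: print(n,deep(n,[(u,v)],np.median(d[v-1:v+2,u-1:u+2]))[0].round(4))
for n,uv in(("scene",[(330,290),(345,300),(360,300)]),("top",[(260,190),(250,200),(270,205)])):
    d=np.load(n+"_d6.npy")
    for u,v in uv: print("lid",n,deep(n,[(u,v)],np.median(d[v-1:v+2,u-1:u+2]))[0].round(4))
E
```

```text
(array([0.51939949, 0.1240253 , 0.08728131]), np.float64(0.0006943659924219069)) [0.52   0.1241 0.085 ]
(array([0.50496249, 0.06087307, 0.08646527]), np.float64(0.004151381489215111)) [0.5062 0.0592 0.085 ]
lip (array([0.59250408, 0.21476583, 0.09590774]), np.float64(0.0016607175158826002))
lip (array([ 0.5435644 , -0.05455058,  0.09481028]), np.float64(0.004245050064681112))
scene [0.4797 0.0974 0.0898]
scene [0.4666 0.0792 0.0871]
scene [0.4914 0.1083 0.0859]
scene [0.4582 0.1058 0.088 ]
top [0.4779 0.0943 0.089 ]
top [0.4927 0.1039 0.0871]
top [0.4493 0.0818 0.0868]
top [0.464  0.0737 0.0872]
lid scene [0.6413 0.0459 0.1062]
lid scene [0.6438 0.0988 0.1037]
lid scene [0.6156 0.1317 0.0973]
lid top [0.6246 0.0497 0.101 ]
lid top [0.5948 0.078  0.0979]
lid top [0.5812 0.0193 0.098 ]
```

Request:
arm_command([
  [0.04, 0, 0, 0, 0],
  [0.08, 0, 0, 0, 0],
  [0.11, 0, 0, 0, 0],
  [0.13, 0, 0, 0, 0],
  [0.145, 0, 0, 0, 0],
  [0.154, 0, 0, 0, 0],
  [0.154, 0, 0, 0, 0],
])

```text
clock: 12.58
tcp_pos: [0.4732, 0.0995, 0.0665]
ee_rot: [3.125, -0.295, -0.007]
force: [-0.2, -0.6, -2.6]
grip_width: 0.208
```

```bash
python3 go.py; python3 - <<'E'
from h import *
for n,(x0,y0,x1,y1) in(("top",(190,110,350,290)),("scene",(245,175,425,325))):
    p,d=vision.capture(n);p=p[:,:,::-1].copy();np.save(n+"_d7.npy",d);cv2.imwrite(f"pics/{n}7full.png",p)
    cv2.imwrite(f"pics/{n}7.png",cv2.resize(p[y0:y1,x0:x1],None,fx=3.3 if n=="top" else 4,fy=3.3 if n=="top" else 4,interpolation=cv2.INTER_CUBIC))
E
```

```text
clock 12.57 tcp [0.4732 0.0995 0.0665] yaw -10.8 toolz [-0.005 -0.003 -1.   ] F [-0.18 -0.59 -2.63] M [-0.   -0.    0.07] grip 0.208 q [ 0.54  0.33 -0.53 -0.   -0.71  0.84]
```

View pics/scene7.png

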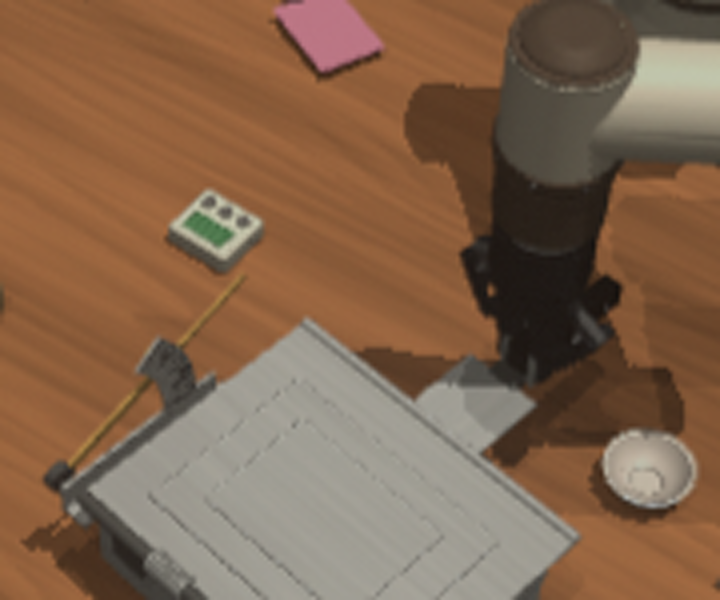

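Request:
arm_command([
  [0, 0, -0.006, 0, 0],
  [0, 0, -0.012, 0, 0],
  [0, 0, -0.018, 0, 0],
  [0, 0, -0.024, 0, 0],
  [0, 0, -0.03, 0, 0],
  [0, 0, -0.03, 0, 0],
], squeeze=120)

```text
clock: 13.42
tcp_pos: [0.4729, 0.0995, 0.0815]
ee_rot: [3.125, -0.295, -0.008]
force: [1.6, 0.3, -6.0]
grip_width: 0.203
```

```bash
python3 go.py
```

```text
clock 13.43 tcp [0.4729 0.0995 0.0815] yaw -10.79 toolz [-0.005 -0.003 -1.   ] F [ 1.6   0.29 -6.  ] M [0.18 0.03 0.06] grip 0.203 q [ 0.54  0.31 -0.52 -0.   -0.75  0.84]
```

Request:
arm_command([
  [0.002, 0, -0.01, 0, 0],
  [0.004, 0, -0.02, 0, 0],
  [0.006, 0, -0.03, 0, 0],
  [0.008, 0, -0.04, 0, 0],
  [0.011, 0, -0.05, 0, 0],
  [0.014, 0, -0.06, 0, 0],
  [0.014, 0, -0.06, 0, 0],
])

```text
clock: 14.3
tcp_pos: [0.4801, 0.0982, 0.1119]
ee_rot: [3.125, -0.296, -0.007]
force: [-2.2, -0.5, -5.2]
grip_width: 0.207
```

```bash
python3 go.py; python3 - <<'E'
from h import *
for n,(x0,y0,x1,y1) in(("top",(190,110,350,290)),("scene",(245,175,425,325))):
    p,d=vision.capture(n);p=p[:,:,::-1].copy();np.save(n+"_d8.npy",d);cv2.imwrite(f"pics/{n}8full.png",p)
    cv2.imwrite(f"pics/{n}8.png",cv2.resize(p[y0:y1,x0:x1],None,fx=3.3 if n=="top" else 4,fy=3.3 if n=="top" else 4,interpolation=cv2.INTER_CUBIC))
E
```

```text
clock 14.3 tcp [0.4801 0.0982 0.1119] yaw -10.81 toolz [-0.005 -0.003 -1.   ] F [-2.16 -0.52 -5.23] M [ 0.04  1.07 -0.04] grip 0.207 q [ 0.53  0.28 -0.47 -0.   -0.84  0.85]
```

View pics/scene8.png

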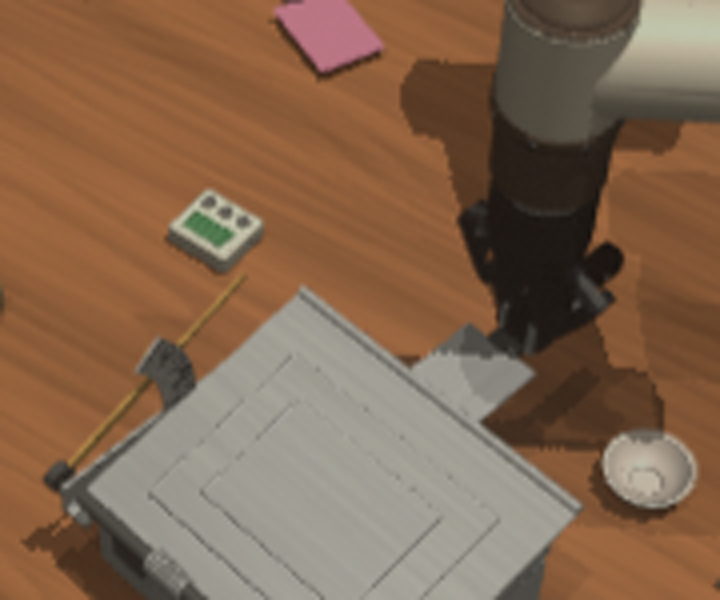

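```bash
cat > lid.py <<'E'
from h import *
import sys
ex=np.array([.9816,-.1908]);ey=np.array([.1908,.9816]);hg=np.array([.569,.080])+.228*ex
def boxxy(P): q=P[:,:2]-hg; return -(q@ex),q@ey   # dist ahead of hinge, lateral
def lidang(n,d,p):
    v,u=np.mgrid[0:480:2,0:640:2];u=u.ravel();v=v.ravel();D=d[v,u];P=deep(n,np.c_[u,v],D)
    h,w=boxxy(P)
    k=(D>0)&(h>.03)&(h<.20)&(np.abs(w)<.11)&(P[:,2]>.085)&(P[:,2]<.22)
    h,z=h[k],P[k,2]
    for _ in range(4):
        c=np.polyfit(h,z,1);r=z-np.polyval(c,h);g=np.abs(r)<2.5*r.std();h,z=h[g],z[g]
    return np.arctan(c[0]),c[1],r.std(),len(h)
if __name__=="__main__":
    t=sys.argv[1]
    for n in("top","scene"):
        if len(sys.argv)>2: d=np.load(f"{n}_d{t}.npy")
        else:
            p,d=vision.capture(n);np.save(f"{n}_d{t}.npy",d);cv2.imwrite(f"pics/{n}{t}full.png",p[:,:,::-1])
        print(n,np.round(lidang(n,d,None),4))
E
python3 lid.py 8 old; python3 lid.py 6 old
```

```text
top [1.722e-01 1.031e-01 3.200e-03 1.015e+03]
scene [1.741e-01 1.024e-01 3.500e-03 1.083e+03]
top [-1.370e-02  1.034e-01  3.500e-03  1.037e+03]
scene [-7.200e-03  1.024e-01  3.400e-03  9.670e+02]
```

Request:
arm_command([
  [0.003, 0, -0.01, 0, 0],
  [0.006, 0, -0.02, 0, 0],
  [0.009, 0, -0.03, 0, 0],
  [0.012, 0, -0.04, 0, 0],
  [0.015, 0, -0.05, 0, 0],
  [0.018, 0, -0.06, 0, 0],
  [0.02, 0, -0.07, 0, 0],
  [0.022, 0, -0.08, 0, 0],
  [0.022, 0, -0.08, 0, 0],
])

```text
clock: 15.52
tcp_pos: [0.492, 0.0964, 0.152]
ee_rot: [3.125, -0.295, -0.004]
force: [0.7, -0.6, -6.3]
grip_width: 0.206
```

```bash
python3 go.py; python3 lid.py 9; python3 - <<'E'
import cv2
for n,(x0,y0,x1,y1) in(("top",(190,110,350,290)),("scene",(245,200,395,310))):
    p=cv2.imread(f"pics/{n}9full.png");k=3.3 if n=="top" else 5
    cv2.imwrite(f"pics/{n}9.png",cv2.resize(p[y0:y1,x0:x1],None,fx=k,fy=k,interpolation=cv2.INTER_CUBIC))
E
```

```text
clock 15.53 tcp [0.492  0.0964 0.152 ] yaw -10.8 toolz [-0.003 -0.002 -1.   ] F [ 0.67 -0.62 -6.33] M [-0.05  0.39 -0.06] grip 0.206 q [ 0.52  0.24 -0.39  0.   -0.94  0.86]
top [3.711e-01 1.042e-01 3.100e-03 9.660e+02]
scene [3.709e-01 1.036e-01 3.700e-03 1.202e+03]
```

View pics/scene9.png

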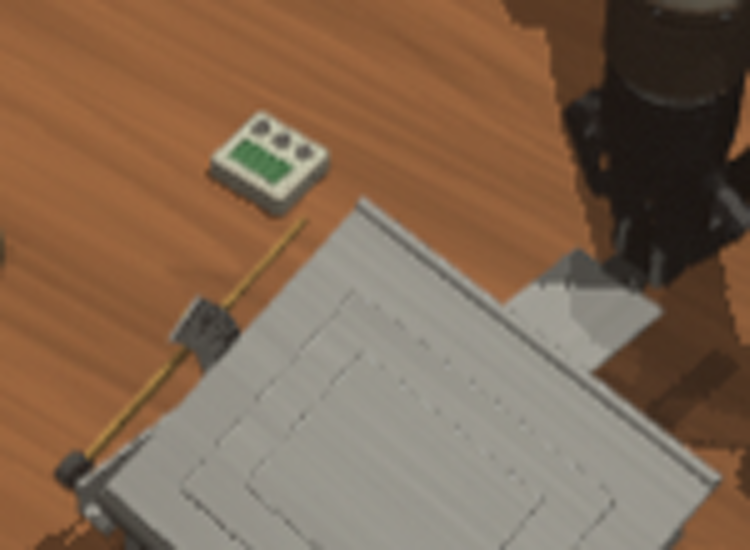

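View pics/top9.png

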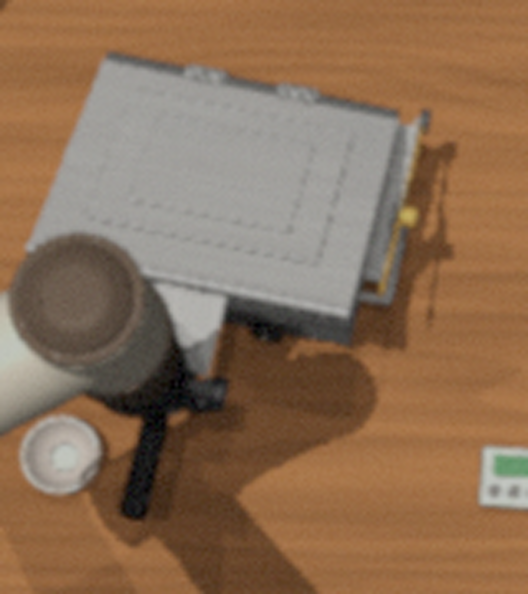

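```bash
cat > arm.py <<'E'
from lid import *
from scipy.optimize import brentq
def model(n,a,w,rs,off=0.0):
    r=np.array(rs);h=r*np.cos(a)-off*np.sin(a);z=.095+r*np.sin(a)+off*np.cos(a)
    P=np.c_[hg-h[:,None]*ex+w*ey,z];return proj(n,P)
def imgdir(n,a,w,rs,off=0.0):
    q=model(n,a,w,rs,off);d=q[1]-q[0];return np.arctan2(d[1],d[0])
def armfit(n,p):
    b=p.astype(int);  # BGR
    sub=np.zeros(p.shape[:2],bool)
    q=model(n,.4,-.157,[0,.197]).round().astype(int);x0,y0=q.min(0)-6;x1,y1=q.max(0)+6
    sub[y0:y1,x0:x1]=1
    hsv=cv2.cvtColor(p,cv2.COLOR_BGR2HSV)
    m=sub&(hsv[...,0]>=17)&(hsv[...,0]<=32)&(hsv[...,1]>110)&(hsv[...,2]>90)
    ys,xs=np.nonzero(m);pts=np.c_[xs,ys].astype(np.float32)
    vx,vy,cx,cy=cv2.fitLine(pts,cv2.DIST_HUBER,0,.01,.01).ravel()
    res=np.abs((pts-[cx,cy])@[-vy,vx])
    g=res<1.5; vx,vy,cx,cy=cv2.fitLine(pts[g],cv2.DIST_L2,0,.01,.01).ravel();res=np.abs((pts[g]-[cx,cy])@[-vy,vx])
    ref=imgdir(n,.4,-.157,[.03,.19]);t=np.arctan2(vy,vx)
    if np.cos(t-ref)<0:t+=np.pi
    f=lambda a:np.angle(np.exp(1j*(imgdir(n,a,-.157,[.03,.19])-t)))
    tip=pts[g][np.argmax(pts[g]@(np.array([np.cos(t),np.sin(t)])))]
    s=np.linspace(.1,.7,61);v=[f(a) for a in s]
    i=np.nonzero(np.diff(np.sign(v)))[0]
    # offset of line from model line mid
    return [round(brentq(f,s[k],s[k+1]),4) for k in i],g.sum(),res.std().round(2),tip
if __name__=="__main__":
    for t in sys.argv[1:]:
        for n in("scene","top"):
            p=cv2.imread(f"pics/{n}{t}full.png" if t!="0" else f"pics/{n}0.png");print(t,n,armfit(n,p))
    print(model("scene",.4,-.157,[0,.197]),model("top",.4,-.157,[0,.197]))
E
python3 arm.py 0 6 8 9
```

```text
0 scene ([0.3892], np.int64(71), np.float32(0.24), array([305., 244.], dtype=float32))
0 top ([0.2814], np.int64(41), np.float32(0.38), array([309., 184.], dtype=float32))
6 scene ([0.3899], np.int64(73), np.float32(0.24), array([305., 244.], dtype=float32))
6 top ([], np.int64(39), np.float32(0.44), array([310., 180.], dtype=float32))
8 scene ([0.3896], np.int64(74), np.float32(0.25), array([305., 244.], dtype=float32))
8 top ([0.4596], np.int64(46), np.float32(0.42), array([305., 198.], dtype=float32))
9 scene ([0.3905], np.int64(72), np.float32(0.25), array([305., 244.], dtype=float32))
9 top ([0.4863], np.int64(51), np.float32(0.45), array([304., 198.], dtype=float32))
[[258.86866901 293.85799993]
 [304.69328665 242.99768803]] [[318.19015605 146.73186824]
 [304.99183077 198.5165361 ]]
```

```bash
python3 - <<'E'
from arm import *
def cc(x,y,x0,y0,k): return np.array((x0+(x+.5)/k-.5, y0+(y+.5)/k-.5))
for t in("6","8","9"):
    p=cv2.imread(f"pics/scene{t}full.png").astype(float);hsv=cv2.cvtColor(p.astype(np.uint8),cv2.COLOR_BGR2HSV);sat=hsv[...,1].astype(float)
    # lid (grey) right edge: along model edge, search normal for saturation step
    a0={"6":0.,"8":.183,"9":.381}[t]
    q=model("scene",a0,-.136,[.04,.225],.004);d=q[1]-q[0];L=np.hypot(*d);u=d/L;nrm=np.array([-u[1],u[0]])
    # nrm toward lid inside
    c=model("scene",a0,0,[.12],.004)[0]
    if (c-q[0])@nrm<0:nrm=-nrm
    pts=[]
    for s in np.arange(.45,.98,.02)*L:
        o=np.arange(-5,5,.25);xy=(q[0]+u*s)+o[:,None]*nrm
        val=cv2.remap(sat.astype(np.float32),xy[:,0].astype(np.float32).reshape(1,-1),xy[:,1].astype(np.float32).reshape(1,-1),cv2.INTER_LINEAR)[0]
        k=np.argmin(np.diff(val));
        if np.diff(val)[k]<-8: pts.append(xy[k])
    pts=np.array(pts,np.float32);vx,vy,cx,cy=cv2.fitLine(pts,cv2.DIST_HUBER,0,.01,.01).ravel()
    th=np.arctan2(vy,vx);ref=np.arctan2(d[1],d[0])
    if np.cos(th-ref)<0:th+=np.pi
    f=lambda a:np.angle(np.exp(1j*(imgdir("scene",a,-.136,[.12,.225],.004)-th)))
    try:a=brentq(f,a0-.15,a0+.15)
    except Exception as e:a=e
    print(t,len(pts),"edge-dir angle",a,"res",np.abs((pts-[cx,cy])@[-vy,vx]).mean())
E
python3 lid.py 10; python3 lid.py 11; python3 go.py
```

```text
6 26 edge-dir angle -0.013092858763034537 res 0.75715595
8 27 edge-dir angle 0.17551934529454968 res 0.15880734
9 27 edge-dir angle 0.39896276724069524 res 0.16509809
top [3.674e-01 1.041e-01 3.000e-03 9.550e+02]
scene [3.667e-01 1.038e-01 3.700e-03 1.198e+03]
top [3.677e-01 1.039e-01 2.900e-03 9.550e+02]
scene [3.651e-01 1.040e-01 3.600e-03 1.174e+03]
clock 15.82 tcp [0.4912 0.0964 0.1513] yaw -10.78 toolz [-0.005 -0.002 -1.   ] F [ 0.51  0.46 -6.11] M [0.1  0.43 0.07] grip 0.205 q [ 0.52  0.24 -0.39 -0.   -0.94  0.86]
```

Request:
arm_command([
  [0.001, 0, -0.004, 0, 0],
  [0.002, 0, -0.008, 0, 0],
  [0.002, 0, -0.008, 0, 0],
  [0.002, 0, -0.008, 0, 0],
  [0.002, 0, -0.008, 0, 0],
  [0.002, 0, -0.008, 0, 0],
  [0.002, 0, -0.008, 0, 0],
  [0.002, 0, -0.008, 0, 0],
])

```text
clock: 16.82
tcp_pos: [0.4922, 0.0963, 0.1554]
ee_rot: [3.125, -0.295, -0.007]
force: [-0.3, -0.4, -6.9]
grip_width: 0.207
```

```bash
python3 lid.py 12; python3 lid.py 13;python3 lid.py 14; python3 go.py; python3 arm.py 14; python3 - <<'E'
import cv2
p=cv2.imread("pics/scene14full.png");cv2.imwrite("pics/scene14.png",cv2.resize(p[200:310,245:395],None,fx=5,fy=5,interpolation=cv2.INTER_CUBIC))
E
```

```text
top [3.856e-01 1.041e-01 3.100e-03 9.460e+02]
scene [3.842e-01 1.041e-01 3.700e-03 1.220e+03]
top [3.845e-01 1.042e-01 3.100e-03 9.550e+02]
scene [3.858e-01 1.038e-01 3.700e-03 1.203e+03]
top [3.889e-01 1.037e-01 3.000e-03 9.430e+02]
scene [3.851e-01 1.038e-01 3.700e-03 1.220e+03]
clock 17.12 tcp [0.4922 0.0963 0.1554] yaw -10.78 toolz [-0.005 -0.002 -1.   ] F [ 0.06  1.11 -7.79] M [0.13 0.45 0.04] grip 0.207 q [ 0.52  0.24 -0.38 -0.   -0.95  0.87]
14 scene ([0.3893], np.int64(72), np.float32(0.24), array([305., 244.], dtype=float32))
14 top ([0.433], np.int64(46), np.float32(0.45), array([305., 197.], dtype=float32))
[[258.86866901 293.85799993]
 [304.69328665 242.99768803]] [[318.19015605 146.73186824]
 [304.99183077 198.5165361 ]]
```

View pics/scene14.png

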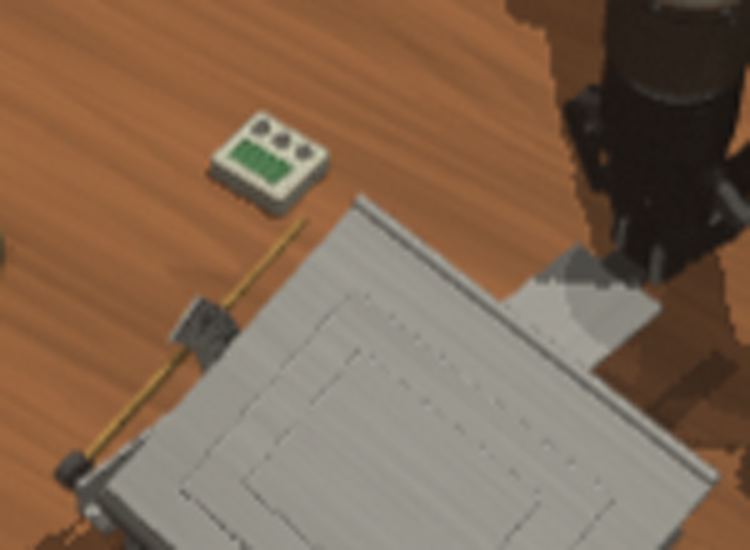

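The lid edge, from crop (360,200) to (110,490), runs parallel to the brass arm, from (305,222) to (90,460). The lid measures steady at 0.385–0.40 rad against 0.39–0.40 for the arm. I'm handing in.

```bash
python3 -c "
from station import job
print(job.sign_off())"; python3 go.py; python3 lid.py 15
```

```text
the job is handed in; nothing more can be done
None
the job is handed in; nothing more can be done
the job is handed in; nothing more can be done
```

I picked up the small black scraper, slid its blade about 20 mm under the lid's front lip, and raised the lid to the index arm. I handed it in at about 17 s, still holding it there; no verdict came back.

**Last checks before hand-in**
- **Lid angle:** the depth fit read 0.385–0.389 rad in both views. The same fit read about 0.01 low on the closed lid, so the true angle is near 0.395. It changed by less than 0.005 rad over three readings.
- **Index arm:** the scene view gave 0.389 rad by direction and about 0.40 by its tip. Its tip pixel has not moved since the start. The line-direction estimate in the top view scattered from 0.28 to 0.49 rad, with no solution in one frame, because that angle hardly shows from above. I ignored it.
- **Load and grip:** the wrist carried about 4–5 N more than the scraper alone, and the opening held at 0.207 on the handle, gripped with 120 N.
- **Scraper height:** I estimate its origin at about 163 mm and its tip at about 175 mm. These come from reported arm heights plus an earlier camera measurement.
- **Other objects:** the timer looks unmoved in the last picture. I did not measure the brush, dish, jar and rolling pin again, but the arm stayed clear of them.

**What disagreed:** the first grasp closed above the handle. In the cameras the fingertips were about 30 mm higher than the reported TCP height implies, so I took the second grasp lower until the tips just touched the bench (6.5 N).

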